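# Fit the hub flange that matches the studs

## Task

Of the three hub flanges on the bench, find the one whose bolt holes match the studs of the fixed hub, lower it (do not drop it) over the studs until it lies flat and fully home, and let go of it. Then swing the hub's keeper arm across over it, up to its stop, to keep it there. Leave the other flanges and everything else on the bench where they are.

Things in the scene. Friction and masses are not known exactly. Their poses are not given: they have to be found in the camera images.
- flange_a_centre (a point): Aluminium flange, 0.3-0.5 kg, flat on the bench, any yaw: square plate 104 x 104 x 10 mm, on its middle a square boss 36 x 36 mm rising 34 mm (44 mm overall, 18 mm bore), sides parallel to the plate's; grip the boss. Four 13 mm holes at x +-40, y +-24 mm (80 x 48 mm oblong). Point: on the boss axis, 22 mm above the underside; z up, x and y along the plate's sides.
- flange_b_centre (a point): Flange like flange_a in all but its four 13 mm holes, which make a square: x +-33 mm, y +-33 mm (66 x 66 mm between centres). Point and axes as for flange_a.
- flange_c_centre (a point): Flange like flange_a in all but its four 13 mm holes, which make a smaller oblong: x +-30 mm, y +-22 mm (60 x 44 mm between centres). Point and axes as for flange_a.
- hub_seat (a point): Fixed hub: dark steel disc 140 mm across, its flat top (seat) 24 mm above the bench, with four upright 10 mm studs, 24 mm tall, top 5 mm tapered, at x +-40, y +-24 mm. Point: centre of the seat; z up, x towards the keeper's 20 mm pivot post, 90 mm away. A seated flange's centre point is 22 mm above this point; it fits two ways round, half a turn apart.
- keeper (a joint): Keeper arm of the hub, a flat bar turning level about the pivot post, rad: 0 = across the hub's middle, at its stop; up to 1.8 swung away to the hub's +y side (anticlockwise from above closes it). Stays where left; about 1 N at the knob moves it. Underside 73 mm above the bench, 5 mm over a seated boss; a flange that is not down blocks it.
- keeper_knob (a point): Upright round black knob on the arm's free end, 18 mm across, 48 mm tall, from 87 to 135 mm above the bench, 135 mm from the pivot axis. Point: on its axis, half-way up (112 mm above the bench). Pinch it from above or push it.
- keeper_pivot (a point): A point on the keeper arm's upright pivot axis at the knob's mid height; fixed, 90 mm from the hub's centre along the hub's +x.
- spanner_mid (a point): Bystander: open-ended spanner lying on the bench; its origin.
- driver_mid (a point): Bystander: screwdriver lying on the bench; its origin.
- oil_centre (a point): Bystander: closed grey oil bottle, 64 mm wide, 170 mm tall; its centre.
- tray_centre (a point): Bystander: blue divided parts tray 120 x 160 x 45 mm; its centre.
- mug_centre (a point): Bystander: white mug, 80 mm wide, 90 mm tall; its centre.
- bearing_centre (a point): Bystander: steel ring bearing, 52 mm wide, 15 mm high, lying flat; its centre.
- slug_center (a point): Bystander: short steel round bar, 28 mm wide, 30 mm tall, standing; its centre.
Not all that is in view belongs to the job. What is shaped like the part that bears hub_seat but green, pink or turquoise is not meant.

How it is judged:
On the way:
1. the matching flange is fully home on the studs, flat and let go, with the keeper arm still swung away (horizontal distance between flange_a_centre and hub_seat below 0.0045 m and z of flange_a_centre in the frame of hub_seat below 0.025 m and angle between flange_a_centre's own z axis and vertical below 0.05 rad and angle between the x axis of flange_a_centre and the x axis of hub_seat, either way round below 0.1 rad and contact force between the fingers and anything else below 0.3 N and value of joint keeper above 0.6 rad), for 0.2 s.
At the end, for the whole second after the job is handed in: The flange with the 80 x 48 mm hole pattern is home on the studs (centre within 4.5 mm, at most 3 mm up, level within 0.05 rad, its x axis within 0.1 rad of the hub's, either way round), and the keeper arm lies across it within 0.12 rad of its stop, all at rest (horizontal distance between flange_a_centre and hub_seat below 0.0045 m and z of flange_a_centre in the frame of hub_seat below 0.025 m and angle between flange_a_centre's own z axis and vertical below 0.05 rad and angle between the x axis of flange_a_centre and the x axis of hub_seat, either way round below 0.1 rad and value of joint keeper below 0.12 rad and velocity of joint keeper between -0.05 and 0.05 rad/s and linear speed of flange_a below 0.02 m/s); the robot touches nothing.
It fails at once if another flange or a bystander is moved by more than 40 mm (distance of any of flange_b_centre, flange_c_centre, spanner_mid, driver_mid, oil_centre, tray_centre, mug_centre, bearing_centre, slug_center from where it was at the start of the episode above 0.04 m).
It fails at once if the flange is dropped onto the hub (faster than 0.45 m/s there while not held) (horizontal distance between flange_a_centre and hub_seat below 0.03 m and linear speed of flange_a above 0.45 m/s and contact force between the fingers and flange_a below 0.2 N).
It also fails if it takes over 56 s, if anything falls off the work surface, if the arm or the gripper's body presses on something with over 40 N, if the wrist force passes 120 N, or if a joint passes its speed limit or range.

## Robot

A 7-joint arm with a two-finger parallel gripper is mounted at the origin on the work surface. World frame = base frame: x ahead of the robot, y to its left, z up, the work surface at z = 0. Lengths are in m, angles in rad, forces in N, time in s.
With the tool pointing down it reaches from about 0.35 to 0.9 m from the base axis. Payload 8.1 kg.
Tool frame: the origin (TCP) lies midway between the tips of the shut fingers; the grasp point (between the pads) lies 19 mm behind it; z points along the fingers, y is the direction in which the jaws open and shut (so a half turn about z gives the same grasp; the last joint's range is limited). The gripper opens to 92 mm and grips with 3 to 60 N. Pads are 19 mm wide; open, the fingers measure 130 mm over their backs; the gripper's body (75 mm by 190 mm) begins 47 mm behind the grasp point.
Start: joints at [1.105, 0.434, 0.025, 1.573, -0.012, 1.134, -0.075], TCP at [0.222, -0.584, 0.227] pointing down, gripper open.
Joint ranges: [-2.62, 2.62], [-0.44, 2.09], [-1.27, 1.32], [0.08, 2.57], [-1.32, 4.46], [0.12, 2], [-2.74, 2.74]. Speed limits (rad/s): [2.22, 2.22, 3.01, 3.01, 3.14, 3.14, 3.14].

## Interface

Orientations are given as a rotation vector (axis times angle).
In Python, from cell import arm gives the robot as it stands. The module is installed in compiled form; this text tells all that it offers.
- The arm moves only by the tool jog_arm, never from a script. Its argument "increments" is a list of rows, each an object with "slide": the shift along the tool's x, y, z in mm, a list of three; "roll": the turn about the tool's z in rad; "gripper": the opening, from 0 (shut) to 1 (fully open). In form: [{"slide": [x, y, z], "roll": roll, "gripper": gripper}, ...]. A call has exactly 10 rows; each row is the pose to reach, as a shift and turn from the pose commanded when the call began, along the tool's axes at that moment; what a row does not reach only later rows make up. A row lasts 1/12 s, in which the tool goes at most 41.7 mm and 7.16 degrees, less where a joint would pass 70% of its speed; a pose out of reach is approached as far as the arm can. A call with a gripper value outside its range is refused whole. The fingers move at their own pace and stop on an object; "newtons" is the grip in N (left out, the last holds). Time passes only in rows, so rows that repeat a pose let the fingers close, or fill a call up. It gives the time, the measured TCP pose, the force and the opening at its end, in the units of the state.
- arm.observe(): the state, without advancing time (a new reading comes with each control period).
- arm.get_image(name): name is "side" or "top" or "wrist"; returns a dict with "frame" (400x640x3 uint8, blue, green, red), "depth" (400x640 float32, m along the optical axis (not along the pixel's ray), 0 where there is no reading), "intrinsics" (3x3 intrinsics, pixels), "dist_coeffs" ([k1, k2, p1, p2, k3] as OpenCV has them; the pictures are not rectified), "R" (3x3) and "t" (3): a world point X has camera coordinates R X + t; the wrist camera has in their place "hand_eye" (4x4, takes a point from camera to tool coordinates, whose origin is the TCP and whose axes are the flange's). Camera axes: x right, y down, z forward; pixel columns grow to the right and rows downward; lengths in m; the calibration is good to about 2 mm. A picture is of the moment at which its call begins: read the wrist's pose just before it.
- arm.sign_off(): hands the job in, once; it reports no verdict.
The state is a dict: "clock": time; "joints": joint angles; "dq": joint speeds; "joint_efforts": joint torques, N m; "position": TCP position; "ee_rot": TCP orientation; "force": force on the tool from outside, world axes, zero at the start; "ft_torque": the same for the moment, N m; "width": opening from 0.0 (shut) to 1.0 (fully open).
Only numpy, scipy, OpenCV 4.12 (cv2) and the standard library are available. Lean on these libraries where they do the work, as an engineer would, in place of code of your own. Each camera call takes 0.05 s, during which the arm holds its last target.

## Working session

There is one attempt and no reset: what is moved stays moved. The work goes in short steps, Python scripts to look and compute and a tool call to move; the robot and the scene stay as the last step left them, time stands still between calls to the robot, and variables do not carry over. Pictures are saved under pics/ and viewed, and the job is handed in when it is done.

Besides the shell and the picture viewer there is one more tool, called after "Request:" as name([rows], argument=value, ...), one row to a line, values as JSON. jog_arm: Moves the arm, as the interface text tells. Its arguments: {"type":"object","properties":{"increments":{"type":"array"},"newtons":{"type":"number"}},"required":["increments"]}

```bash
mkdir -p pics; cat > h.py <<'E'
import numpy as np,cv2,pickle
from cell import arm
def grab(n,tag):
    s=arm.observe(); d=arm.get_image(n); d['state']=s
    pickle.dump(d,open(f'{tag}.pkl','wb')); cv2.imwrite(f'pics/{tag}.png',d['frame']); return d
E
python3 - <<'E'
from h import *
for n in ['side','top','wrist']:
    d=grab(n,n+'0'); print(n,d['intrinsics'],d['dist_coeffs'],d.get('R'),d.get('t'),d.get('hand_eye'))
print(arm.observe())
E
```

```text
side [[393.84193477   0.         319.02926925]
 [  0.         393.84193477 202.86021253]
 [  0.           0.           1.        ]] [-0.09321456  0.          0.          0.          0.        ] [[-0.81166173 -0.58410925  0.00464957]
 [-0.39129402  0.53778672 -0.74677602]
 [ 0.4336983  -0.60794887 -0.66505936]] [0.3709326  0.28138369 1.11879578] None
top [[475.82881305   0.         320.84019379]
 [  0.         475.82881305 204.32835785]
 [  0.           0.           1.        ]] [0.02410558 0.         0.         0.         0.        ] [[-0.0151314  -0.99983463  0.01008718]
 [-0.9814644   0.01292432 -0.19120822]
 [ 0.19104623 -0.01279345 -0.98149766]] [-0.03111518  0.4991183   1.50719586] None
wrist [[292.97054609   0.         323.79957377]
 [  0.         292.97054609 205.26236831]
 [  0.           0.           1.        ]] [-0.02145889  0.          0.          0.          0.        ] None None [[-7.95268780e-04 -9.65018591e-01 -2.62180256e-01  7.05799264e-02]
 [ 9.99999674e-01 -8.03770230e-04 -7.48161055e-05  9.17338987e-04]
 [-1.38533752e-04 -2.62180230e-01  9.65018916e-01 -1.57257580e-01]
 [ 0.00000000e+00  0.00000000e+00  0.00000000e+00  1.00000000e+00]]
{'clock': 0.15, 'joints': array([ 1.10539035,  0.43504632,  0.02498938,  1.57386582, -0.01160078,
        1.1339675 , -0.07507427]), 'dq': array([ 1.41537976e-03, -9.10005086e-04, -3.21374598e-04, -3.35484675e-03,
        7.97370193e-05,  6.81903715e-05, -1.21413702e-03]), 'joint_efforts': array([ 2.43109745e-03, -6.68262863e+01,  9.86444950e-01, -3.14693606e+01,
       -6.04664977e-02,  3.93559167e-02,  1.58226539e-04]), 'position': array([ 0.22163154, -0.58399259,  0.22614435]), 'ee_rot': array([-3.08898010e+00, -5.66487954e-01,  4.92913563e-04]), 'force': array([ 1.38606044, -0.38422155,  0.00912062]), 'ft_torque': array([-0.00519372,  0.00069452, -0.022054  ]), 'width': 1.0008176946038014}
```

View pics/top0.png

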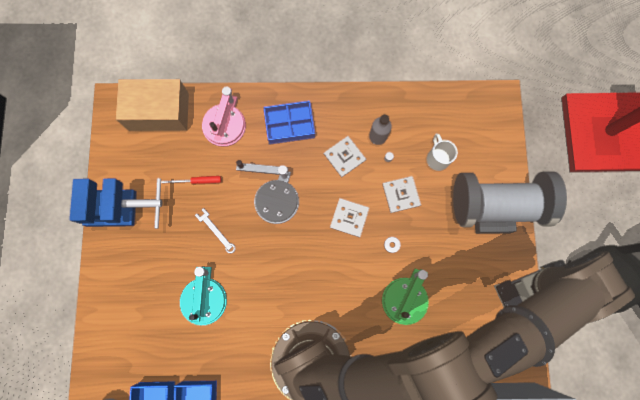

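View pics/side0.png

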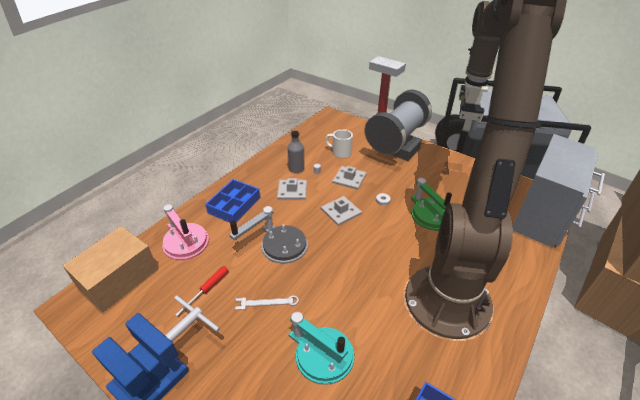

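View pics/wrist0.png

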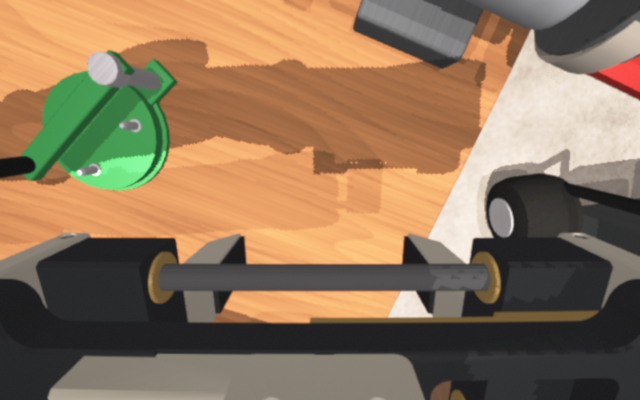

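```bash
python3 - <<'E'
import cv2
f=cv2.imread('pics/top0.png')
cv2.imwrite('pics/crop1.png',cv2.resize(f[130:245,315:425],None,fx=5.2,fy=5.2,interpolation=cv2.INTER_CUBIC)[:600])
cv2.imwrite('pics/crop2.png',cv2.resize(f[150:230,225:315],None,fx=7,fy=7,interpolation=cv2.INTER_CUBIC)[:600])
E
```

```text
(no output)
```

View pics/crop1.png

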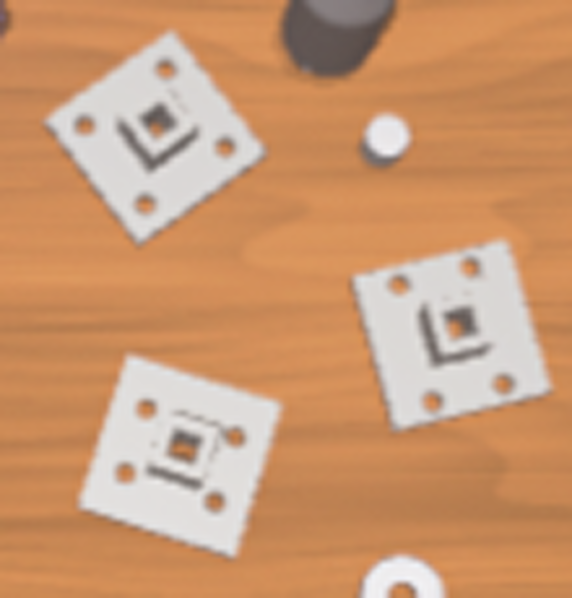

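View pics/crop2.png

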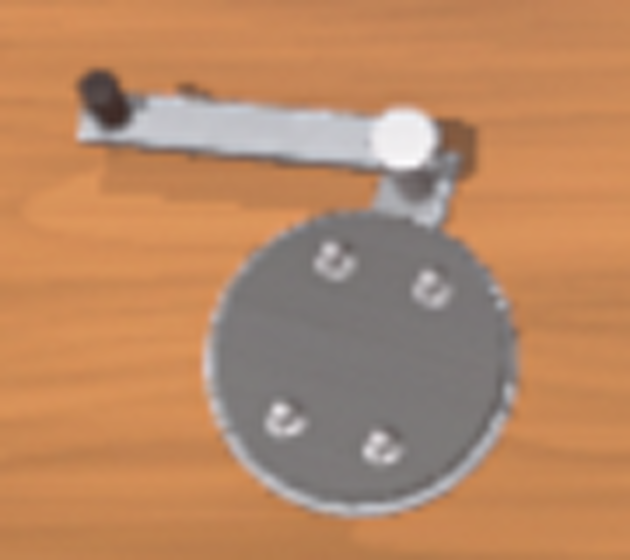

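Candidates in the top view are the flanges at (345,155), (402,193) and (350,217). In the crop, the one at (402,193) has an 80 x 48 pattern (121 x 74 px at 1.51 px/mm). The others measure about 65 x 65 and 60 x 44. The hub is the dark disc at (277,200); the green, pink and turquoise ones are decoys. Next I measure positions.

```bash
cat >> h.py <<'E'
def ray(d,uv):
    uv=np.array(uv,float).reshape(-1,1,2)
    n=cv2.undistortPoints(uv,d['intrinsics'],np.array(d['dist_coeffs']))[:,0]
    r=np.c_[n,np.ones(len(n))]
    if d.get('R') is not None:
        R=d['R'];o=-R.T@d['t'];return o,r@R
    s=d['state'];Rt=cv2.Rodrigues(np.array(s['ee_rot']))[0];H=d['hand_eye']
    return Rt@H[:3,3]+s['position'], r@(Rt@H[:3,:3]).T
def onz(d,uv,z):
    o,r=ray(d,uv);return o+r*((z-o[2])/r[:,2])[:,None]
def load(t): return pickle.load(open(t+'.pkl','rb'))
def rect(P):
    # P ordered: two short-side neighbours pairs: P0,P1 one short side ; P2,P3 other short side
    c=P.mean(0);v=(P[0]+P[1]-P[2]-P[3])/2
    w=(P[0]+P[3]-P[1]-P[2])/2
    return c,np.degrees(np.arctan2(v[1],v[0])),np.degrees(np.arctan2(w[1],w[0])),np.hypot(*v[:2]),np.hypot(*w[:2])
E
python3 - <<'E'
from h import *
d=load('top0')
f=lambda p,s,o:(np.array(p)+.5)/s-.5+np.array(o)
A=onz(d,f([(399,285),(471,267),(503,384),(432,402)],5.2,(315,130)),.010)
print('A',rect(A))
for z in (.024,.046):
  S=onz(d,f([(335,260),(432,288),(383,447),(286,417)],7,(225,150)),z)
  print('hub',z,rect(S))
print('pivot',onz(d,f([(404,137)],7,(225,150)),.09), 'knob',onz(d,f([(100,88)],7,(225,150)),.135))
s=arm.observe();print(cv2.Rodrigues(s['ee_rot'])[0])
E
```

```text
A (array([ 0.5384064 , -0.31050154,  0.01      ]), np.float64(12.601182436756355), np.float64(103.56569724649923), np.float64(0.07971075518221844), np.float64(0.048251354340631304))
hub 0.024 (array([0.52016682, 0.11071684, 0.024     ]), np.float64(-16.789658835147765), np.float64(72.34566546051828), np.float64(0.07965381518791151), np.float64(0.04829826587257629))
hub 0.046 (array([0.51564621, 0.10888719, 0.046     ]), np.float64(-16.78965883514778), np.float64(72.34566546051826), np.float64(0.07852401652728677), np.float64(0.04761320997205731))
pivot [[0.60765962 0.08485892 0.09      ]] knob [[0.61960503 0.21744434 0.135     ]]
[[ 9.34924813e-01  3.54845512e-01 -5.06811928e-04]
 [ 3.54845857e-01 -9.34924259e-01  1.02333183e-03]
 [-1.10706059e-04 -1.13657843e-03 -9.99999348e-01]]
```

Request:
jog_arm([
  {"slide":[15,-5,-20],"roll":0.0,"gripper":1},
  {"slide":[50,-18,-40],"roll":0.02,"gripper":1},
  {"slide":[90,-33,-40],"roll":0.04,"gripper":1},
  {"slide":[130,-48,-40],"roll":0.06,"gripper":1},
  {"slide":[170,-62,-40],"roll":0.08,"gripper":1},
  {"slide":[210,-77,-40],"roll":0.1,"gripper":1},
  {"slide":[250,-92,-40],"roll":0.12,"gripper":1},
  {"slide":[290,-106,-40],"roll":0.134,"gripper":1},
  {"slide":[328,-120,-40],"roll":0.134,"gripper":1},
  {"slide":[360,-132,-40],"roll":0.134,"gripper":1},
])

```text
clock: 0.98
position: [0.513, -0.3311, 0.2666]
ee_rot: [-3.121, -0.359, 0.0]
force: [0.3, -1.4, 0.0]
width: 0.998
```

```bash
python3 - <<'E'
from h import *
s=arm.observe();R=cv2.Rodrigues(s['ee_rot'])[0];print(s['clock'],s['position'],R)
print(R.T@(np.array([.5385,-.3105,.22])-s['position']))
E
```

```text
0.9833 [ 0.51300554 -0.33112777  0.26659944] [[ 9.73860028e-01  2.27148946e-01 -5.59501267e-05]
 [ 2.27148952e-01 -9.73859972e-01  3.30071441e-04]
 [ 2.04877909e-05 -3.34152395e-04 -9.99999944e-01]]
[ 0.02951266 -0.01428195  0.04660482]
```

Request:
jog_arm([
  {"slide":[10,-5,15],"roll":0.0,"gripper":1},
  {"slide":[20,-10,30],"roll":0.0,"gripper":1},
  {"slide":[30,-15,40],"roll":0.0,"gripper":1},
  {"slide":[30,-15,40],"roll":0.0,"gripper":1},
  {"slide":[30,-15,40],"roll":0.0,"gripper":1},
  {"slide":[30,-15,40],"roll":0.0,"gripper":1},
  {"slide":[30,-15,40],"roll":0.0,"gripper":1},
  {"slide":[30,-15,40],"roll":0.0,"gripper":1},
  {"slide":[30,-15,40],"roll":0.0,"gripper":1},
  {"slide":[30,-15,40],"roll":0.0,"gripper":1},
])

```text
clock: 1.82
position: [0.5372, -0.3123, 0.2272]
ee_rot: [3.121, 0.357, 0.001]
force: [0.2, 1.1, -0.3]
width: 0.998
```

```bash
python3 - <<'E'
from h import *
d=grab('wrist','w1');s=d['state'];print(s['clock'],s['position'],s['ee_rot'])
f=d['frame'];cv2.imwrite('pics/w1c.png',cv2.resize(f[40:240,200:450],None,fx=3,fy=3,interpolation=cv2.INTER_CUBIC))
E
```

```text
1.8167 [ 0.53716364 -0.31229195  0.22719152] [3.12072951e+00 3.57190760e-01 8.08537209e-04]
```

View pics/w1c.png

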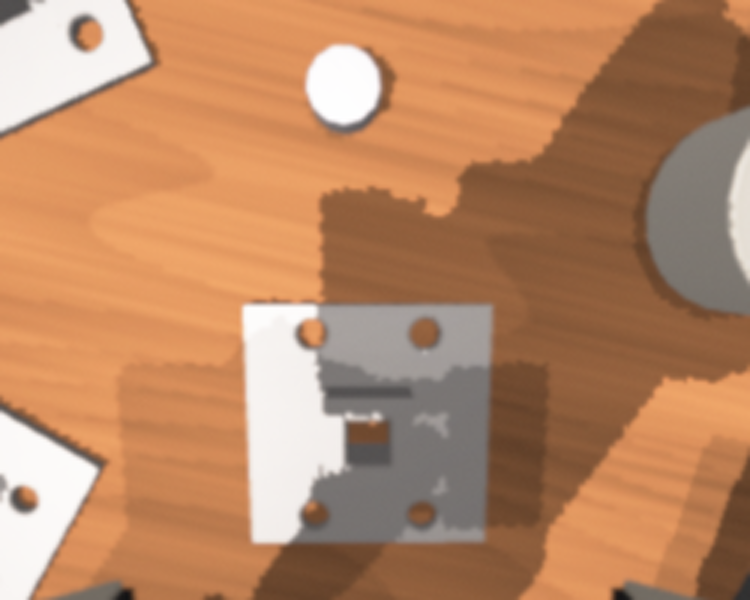

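View pics/w1.png

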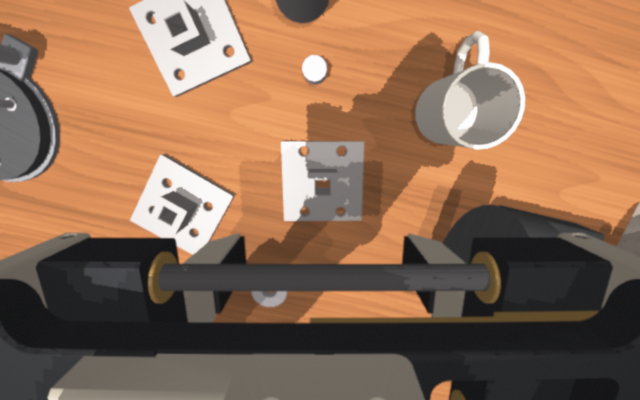

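```bash
python3 - <<'E'
from h import *
d=load('w1');s=d['state'];R=cv2.Rodrigues(s['ee_rot'])[0]
f=lambda p:(np.array(p)+.5)/3-.5+np.array((200,40))
C=onz(d,f([(243,304),(493,304),(485,543),(252,543)]),.010)
H=onz(d,f([(312,333),(425,333),(423,514),(315,514)]),.010)
for n,P in(('c',C),('h',H)):
  r=rect(P);print(n,r); print(' tool',R.T@(r[0]-s['position']))
print(np.degrees(np.arctan2(R[1,0],R[0,0])))
E
```

```text
c (array([ 0.53701025, -0.31151241,  0.01      ]), np.float64(13.061943995627116), np.float64(103.00562004056367), np.float64(0.10479977206926204), np.float64(0.10435367754415482))
 tool [-7.23153546e-05 -9.12049328e-04  2.17191047e-01]
h (array([ 0.53781877, -0.31154577,  0.01      ]), np.float64(13.108182398266644), np.float64(103.00580243172426), np.float64(0.07928594973928317), np.float64(0.04772972297331407))
 tool [ 0.00070775 -0.00069686  0.21719152]
13.059036622979422
```

Request:
jog_arm([
  {"slide":[0,-1,25],"roll":0.0,"gripper":1},
  {"slide":[0,-1,60],"roll":0.0,"gripper":1},
  {"slide":[0,-1,95],"roll":0.0,"gripper":1},
  {"slide":[0,-1,130],"roll":0.0,"gripper":1},
  {"slide":[0,-1,160],"roll":0.0,"gripper":1},
  {"slide":[0,-1,185],"roll":0.0,"gripper":1},
  {"slide":[0,-1,200],"roll":0.0,"gripper":1},
  {"slide":[0,-1,208],"roll":0.0,"gripper":1},
  {"slide":[0,-1,212],"roll":0.0,"gripper":1},
  {"slide":[0,-1,212],"roll":0.0,"gripper":1},
], newtons=30)

```text
clock: 2.7
position: [0.5371, -0.3108, 0.0146]
ee_rot: [-3.121, -0.358, 0.0]
force: [1.2, -0.5, 0.1]
width: 0.995
```

Request:
jog_arm([
  {"slide":[0,0,0],"roll":0.0,"gripper":0.3},
  {"slide":[0,0,0],"roll":0.0,"gripper":0.2},
  {"slide":[0,0,0],"roll":0.0,"gripper":0.1},
  {"slide":[0,0,0],"roll":0.0,"gripper":0},
  {"slide":[0,0,0],"roll":0.0,"gripper":0},
  {"slide":[0,0,0],"roll":0.0,"gripper":0},
  {"slide":[0,0,0],"roll":0.0,"gripper":0},
  {"slide":[0,0,0],"roll":0.0,"gripper":0},
  {"slide":[0,0,0],"roll":0.0,"gripper":0},
  {"slide":[0,0,0],"roll":0.0,"gripper":0},
], newtons=30)

```text
clock: 3.53
position: [0.5371, -0.3108, 0.0147]
ee_rot: [-3.121, -0.358, 0.0]
force: [0.2, -0.1, 0.3]
width: 0.391
```

Request:
jog_arm([
  {"slide":[0,0,-10],"roll":0.0,"gripper":0},
  {"slide":[0,0,-30],"roll":0.0,"gripper":0},
  {"slide":[0,0,-65],"roll":0.0,"gripper":0},
  {"slide":[0,0,-100],"roll":0.0,"gripper":0},
  {"slide":[0,-10,-135],"roll":0.0,"gripper":0},
  {"slide":[0,-30,-165],"roll":0.0,"gripper":0},
  {"slide":[0,-55,-190],"roll":0.0,"gripper":0},
  {"slide":[0,-85,-210],"roll":0.0,"gripper":0},
  {"slide":[0,-115,-225],"roll":0.0,"gripper":0},
  {"slide":[0,-145,-235],"roll":0.0,"gripper":0},
])

```text
clock: 4.37
position: [0.5039, -0.1684, 0.2519]
ee_rot: [3.12, 0.358, 0.003]
force: [0.7, 0.1, -3.1]
width: 0.389
```

Request:
jog_arm([
  {"slide":[0,-30,0],"roll":0.06,"gripper":0},
  {"slide":[0,-65,0],"roll":0.12,"gripper":0},
  {"slide":[0,-100,0],"roll":0.19,"gripper":0},
  {"slide":[-3,-140,0],"roll":0.26,"gripper":0},
  {"slide":[-5,-180,0],"roll":0.33,"gripper":0},
  {"slide":[-7,-220,0],"roll":0.4,"gripper":0},
  {"slide":[-9,-255,0],"roll":0.46,"gripper":0},
  {"slide":[-10,-285,0],"roll":0.5,"gripper":0},
  {"slide":[-10,-308,0],"roll":0.527,"gripper":0},
  {"slide":[-10,-319,0],"roll":0.527,"gripper":0},
])

```text
clock: 5.2
position: [0.4204, 0.1422, 0.2502]
ee_rot: [-3.107, 0.463, 0.0]
force: [-0.1, -0.0, -3.6]
width: 0.394
```

Request:
jog_arm([
  {"slide":[0,0,0],"roll":0,"gripper":0},
  {"slide":[0,0,0],"roll":0,"gripper":0},
  {"slide":[0,0,0],"roll":0,"gripper":0},
  {"slide":[0,0,0],"roll":0,"gripper":0},
  {"slide":[0,0,0],"roll":0,"gripper":0},
  {"slide":[0,0,0],"roll":0,"gripper":0},
  {"slide":[0,0,0],"roll":0,"gripper":0},
  {"slide":[0,0,0],"roll":0,"gripper":0},
  {"slide":[0,0,0],"roll":0,"gripper":0},
  {"slide":[0,0,0],"roll":0,"gripper":0},
])

```text
clock: 6.03
position: [0.4222, 0.1388, 0.2497]
ee_rot: [3.107, -0.467, 0.0]
force: [-1.1, 0.4, -3.6]
width: 0.389
```

```bash
python3 - <<'E'
from h import *
d=grab('wrist','w2');s=d['state'];print(s['clock'],s['position'],s['ee_rot'],s['width'],s['force'])
E
```

```text
6.0333 [0.42221291 0.13878449 0.24971654] [ 3.10665636e+00 -4.66968734e-01  2.00396028e-05] 0.38947903683729135 [-1.05441503  0.36103005 -3.57262027]
```

View pics/w2.png

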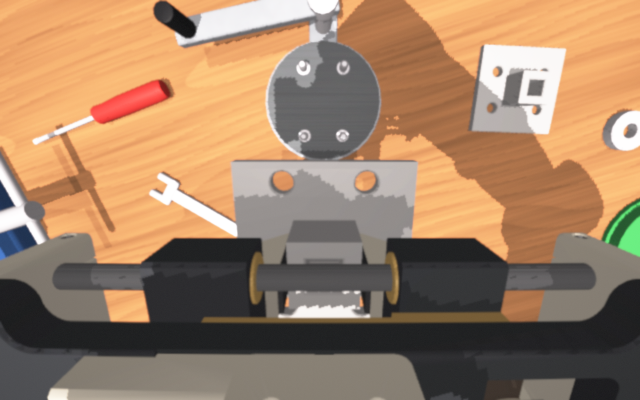

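The hub with its four studs, around (323,100), and the held flange's front holes, (283,181) and (366,181), are all in this one view. I'll enlarge it.

```bash
python3 - <<'E'
from h import *
f=load('w2')['frame']
cv2.imwrite('pics/w2a.png',cv2.resize(f[35:165,255:390],None,fx=4.5,fy=4.5,interpolation=cv2.INTER_CUBIC))
cv2.imwrite('pics/w2b.png',cv2.resize(f[150:240,225:425],None,fx=4,fy=4,interpolation=cv2.INTER_CUBIC))
E
```

```text
(no output)
```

View pics/w2a.png

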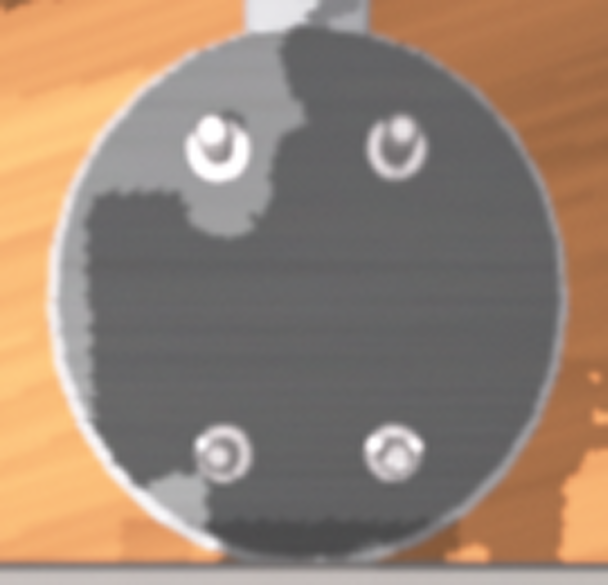

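View pics/w2b.png

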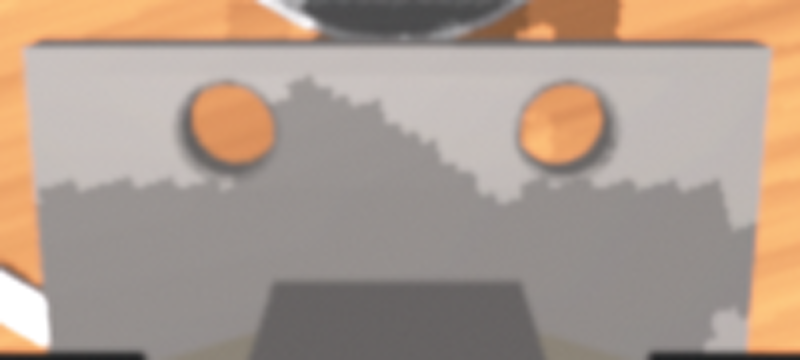

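```bash
python3 - <<'E'
from h import *
d=load('w2');s=d['state'];R=cv2.Rodrigues(s['ee_rot'])[0]
f=lambda p,k,o:(np.array(p)+.5)/k-.5+np.array(o)
T=f([(212,131),(403,130),(397,458),(222,456)],4.5,(255,35))
B=f([(218,150),(397,149),(394,453),(223,452)],4.5,(255,35))
L=np.degrees(np.arctan2(R[1,0],R[0,0]));print('yaw',L)
for n,P in(('tip',onz(d,T,.048)),('base',onz(d,B,.024))):
  r=rect(P);print(n,r,' tool',R.T@(r[0]-s['position'])*1000)
# held plate top: underside at TCP-14.7+.. top = TCP z -0.0047
H=f([(232,123),(561,124)],4,(225,150))
E_=f([(25,46),(769,46)],4,(225,150))
for n,q,z in(('corner',E_,-.0047),('holeTopz',H,-.0047),('holemid',H,-.0097),('holebot',H,-.0147)):
  P=(onz(d,q,s['position'][2]+z)-s['position'])@R*1000
  print(n,P,P.mean(0), np.degrees(np.arctan2(P[1,0]-P[0,0],P[1,1]-P[0,1])))
E
```

```text
yaw -17.096531637526496
tip (array([0.51697389, 0.1096954 , 0.048     ]), np.float64(-16.798193131171885), np.float64(72.68124363689775), np.float64(0.07995457586030726), np.float64(0.047157536828261744))  tool [ 9.91215985e+01 -6.13460294e-02  2.01718325e+02]
base (array([0.51716181, 0.10984168, 0.024     ]), np.float64(-16.97588822726868), np.float64(72.8389967308233), np.float64(0.07934286887802147), np.float64(0.048196217197303756))  tool [ 99.25778664  -0.25722837 225.71832113]
corner [[ 52.4053203  -50.61579724   4.6992042 ]
 [ 52.32508541  52.00715394   4.70273701]] [52.36520285  0.69567835  4.70097061] -0.04479621438681624
holeTopz [[ 41.59666945 -22.4211147    4.69997981]
 [ 41.41892195  23.66391275   4.70156373]] [41.5077957   0.62139902  4.70077177] -0.22098567879884373
holemid [[ 40.68485409 -23.13470804   9.69993876]
 [ 40.50161912  24.3730692    9.70157157]] [40.5932366   0.61918058  9.70075516] -0.22098567879882522
holebot [[ 39.77303873 -23.84830138  14.6998977 ]
 [ 39.58431629  25.08222565  14.70157942]] [39.67867751  0.61696213 14.70073856] -0.2209856787988326
```

Request:
jog_arm([
  {"slide":[15,0,0],"roll":-0.002,"gripper":0},
  {"slide":[40,-0.8,0],"roll":-0.002,"gripper":0},
  {"slide":[65,-0.8,0],"roll":-0.002,"gripper":0},
  {"slide":[85,-0.8,10],"roll":-0.002,"gripper":0},
  {"slide":[95,-0.8,35],"roll":-0.002,"gripper":0},
  {"slide":[98.8,-0.8,70],"roll":-0.002,"gripper":0},
  {"slide":[98.8,-0.8,105],"roll":-0.002,"gripper":0},
  {"slide":[98.8,-0.8,135],"roll":-0.002,"gripper":0},
  {"slide":[98.8,-0.8,155],"roll":-0.002,"gripper":0},
  {"slide":[98.8,-0.8,165],"roll":-0.002,"gripper":0},
])

```text
clock: 6.92
position: [0.5156, 0.1098, 0.0817]
ee_rot: [3.105, -0.464, -0.006]
force: [0.2, 0.6, -3.6]
width: 0.392
```

Request:
jog_arm([
  {"slide":[0,0,0],"roll":0,"gripper":0},
  {"slide":[0,0,0],"roll":0,"gripper":0},
  {"slide":[0,0,0],"roll":0,"gripper":0},
  {"slide":[0,0,0],"roll":0,"gripper":0},
  {"slide":[0,0,0],"roll":0,"gripper":0},
  {"slide":[0,0,0],"roll":0,"gripper":0},
  {"slide":[0,0,0],"roll":0,"gripper":0},
  {"slide":[0,0,0],"roll":0,"gripper":0},
  {"slide":[0,0,0],"roll":0,"gripper":0},
  {"slide":[0,0,0],"roll":0,"gripper":0},
])

```text
clock: 7.75
position: [0.5168, 0.1106, 0.0848]
ee_rot: [3.107, -0.464, 0.0]
force: [0.4, -0.3, -3.2]
width: 0.387
```

```bash
python3 - <<'E'
from h import *
d=grab('wrist','w3');s=d['state'];R=cv2.Rodrigues(s['ee_rot'])[0]
print(s['clock'],s['position'],s['width'],s['force'],np.degrees(np.arctan2(R[1,0],R[0,0])))
print(R.T@(np.array([.51707,.10977,.0387])-s['position'])*1000)
d=grab('side','s3')
f=d['frame'];cv2.imwrite('pics/s3c.png',cv2.resize(f[180:280,210:360],None,fx=5,fy=5,interpolation=cv2.INTER_CUBIC))
E
```

```text
7.75 [0.51684023 0.11055466 0.08475205] 0.38726782532338466 [ 0.4442403  -0.25558123 -3.20657262] -16.973329413128546
[ 0.44760914  0.68079181 46.05210064]
```

View pics/w3.png

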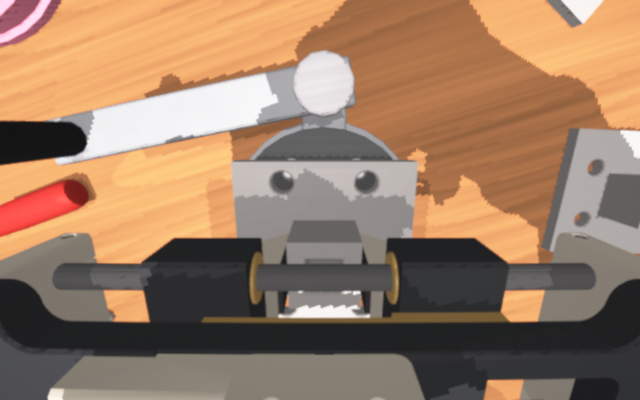

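View pics/s3c.png

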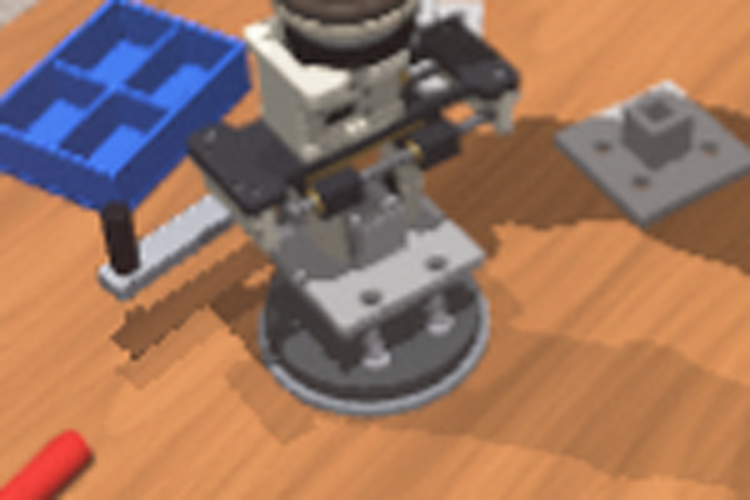

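```bash
python3 - <<'E'
from h import *
f=load('w3')['frame']
g=cv2.resize(f[150:210,250:400],None,fx=5,fy=5,interpolation=cv2.INTER_CUBIC)
cv2.imwrite('pics/w3c.png',cv2.convertScaleAbs(g,alpha=1.6))
E
```

```text
(no output)
```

View pics/w3c.png

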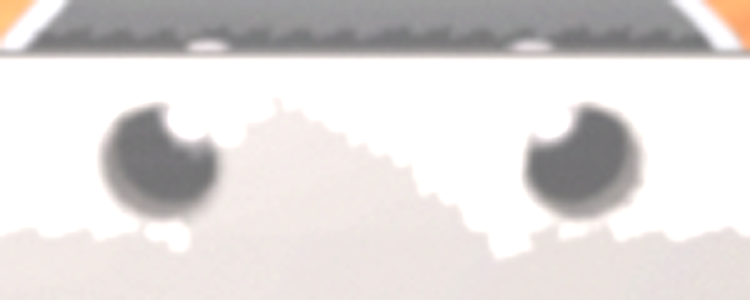

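Request:
jog_arm([
  {"slide":[0,0,5],"roll":0,"gripper":0},
  {"slide":[0,0,12],"roll":0,"gripper":0},
  {"slide":[0,0,18],"roll":0,"gripper":0},
  {"slide":[0,0,21],"roll":0,"gripper":0},
  {"slide":[0,0,24],"roll":0,"gripper":0},
  {"slide":[0,0,27],"roll":0,"gripper":0},
  {"slide":[0,0,30],"roll":0,"gripper":0},
  {"slide":[0,0,32],"roll":0,"gripper":0},
  {"slide":[0,0,32],"roll":0,"gripper":0},
  {"slide":[0,0,32],"roll":0,"gripper":0},
])

```text
clock: 8.68
position: [0.5168, 0.1106, 0.0527]
ee_rot: [3.107, -0.464, -0.0]
force: [-0.6, 0.4, -2.8]
width: 0.393
```

```bash
python3 - <<'E'
from h import *
d=grab('side','s4');s=d['state'];print(s['position'],s['force'],s['ft_torque'],s['width'])
f=d['frame'];cv2.imwrite('pics/s4c.png',cv2.resize(f[180:280,210:360],None,fx=5,fy=5,interpolation=cv2.INTER_CUBIC))
E
```

```text
[0.51684824 0.11056508 0.05269281] [-0.55497097  0.41753014 -2.79114371] [-0.03193469 -0.03596065  0.02144416] 0.3925320596182934
```

View pics/s4c.png

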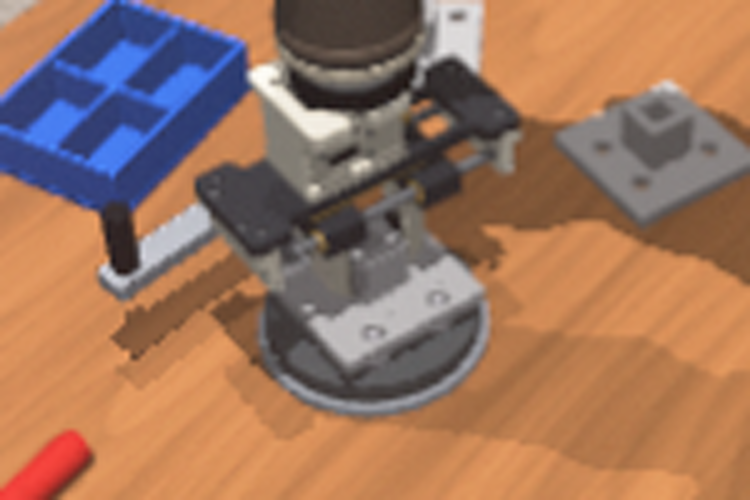

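The studs have entered the holes and no contact force shows, so I go down the last 14 mm.

Request:
jog_arm([
  {"slide":[0,0,3],"roll":0,"gripper":0},
  {"slide":[0,0,6],"roll":0,"gripper":0},
  {"slide":[0,0,9],"roll":0,"gripper":0},
  {"slide":[0,0,11],"roll":0,"gripper":0},
  {"slide":[0,0,12.5],"roll":0,"gripper":0},
  {"slide":[0,0,13.5],"roll":0,"gripper":0},
  {"slide":[0,0,14],"roll":0,"gripper":0},
  {"slide":[0,0,14.3],"roll":0,"gripper":0},
  {"slide":[0,0,14.3],"roll":0,"gripper":0},
  {"slide":[0,0,14.3],"roll":0,"gripper":0},
])

```text
clock: 9.57
position: [0.5168, 0.1105, 0.0387]
ee_rot: [3.107, -0.464, 0.0]
force: [-2.8, -1.5, 3.4]
width: 0.393
```

```bash
python3 - <<'E'
from h import *
s=arm.observe();print(s['position'],s['force'],s['ft_torque'],s['width'])
E
```

```text
[0.51675112 0.11051415 0.03865101] [-2.80272298 -1.47512696  3.42894646] [0.04042157 0.58657696 0.05840187] 0.3927945614110045
```

Request:
jog_arm([
  {"slide":[0,0,0],"roll":0,"gripper":0.5},
  {"slide":[0,0,0],"roll":0,"gripper":0.7},
  {"slide":[0,0,0],"roll":0,"gripper":0.7},
  {"slide":[0,0,0],"roll":0,"gripper":0.7},
  {"slide":[0,0,0],"roll":0,"gripper":0.7},
  {"slide":[0,0,0],"roll":0,"gripper":0.7},
  {"slide":[0,0,-8],"roll":0,"gripper":0.7},
  {"slide":[0,0,-25],"roll":0,"gripper":0.7},
  {"slide":[0,0,-60],"roll":0,"gripper":0.7},
  {"slide":[0,0,-100],"roll":0,"gripper":0.7},
])

```text
clock: 10.4
position: [0.5153, 0.1102, 0.1385]
ee_rot: [3.106, -0.463, -0.006]
force: [1.5, 0.2, -0.5]
width: 0.698
```

Request:
jog_arm([
  {"slide":[0,0,-40],"roll":0,"gripper":0.7},
  {"slide":[0,0,-80],"roll":0,"gripper":0.7},
  {"slide":[0,0,-110],"roll":0,"gripper":0.7},
  {"slide":[0,0,-120],"roll":0,"gripper":0.7},
  {"slide":[0,0,-120],"roll":0,"gripper":0.7},
  {"slide":[0,0,-120],"roll":0,"gripper":0.7},
  {"slide":[0,0,-120],"roll":0,"gripper":0.7},
  {"slide":[0,0,-120],"roll":0,"gripper":0.7},
  {"slide":[0,0,-120],"roll":0,"gripper":0.7},
  {"slide":[0,0,-120],"roll":0,"gripper":0.7},
])

```text
clock: 11.23
position: [0.5164, 0.1104, 0.2574]
ee_rot: [3.106, -0.463, -0.003]
force: [0.3, 0.6, -0.5]
width: 0.699
```

```bash
python3 - <<'E'
from h import *
d=grab('side','s5');print(d['state']['position'],d['state']['width'],d['state']['force'])
f=d['frame'];cv2.imwrite('pics/s5c.png',cv2.resize(f[180:280,210:360],None,fx=5,fy=5,interpolation=cv2.INTER_CUBIC))
grab('wrist','w5')
E
```

```text
[0.51639272 0.1104215  0.25735522] 0.6992994871261332 [ 0.32398716  0.55775986 -0.46395321]
```

View pics/s5c.png

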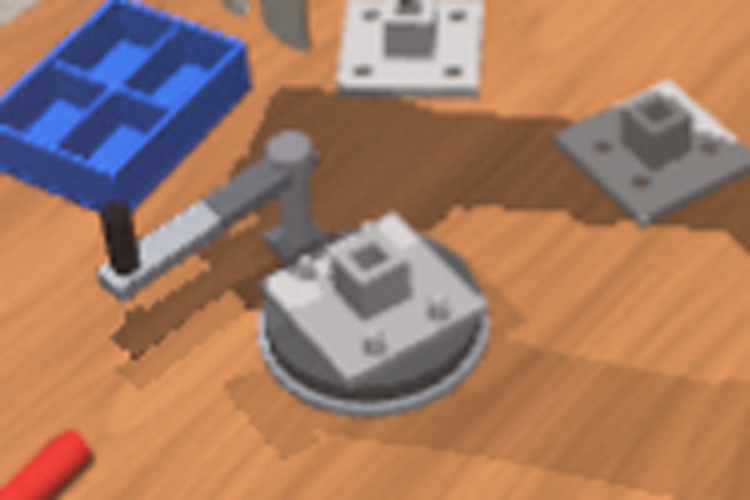

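View pics/w5.png

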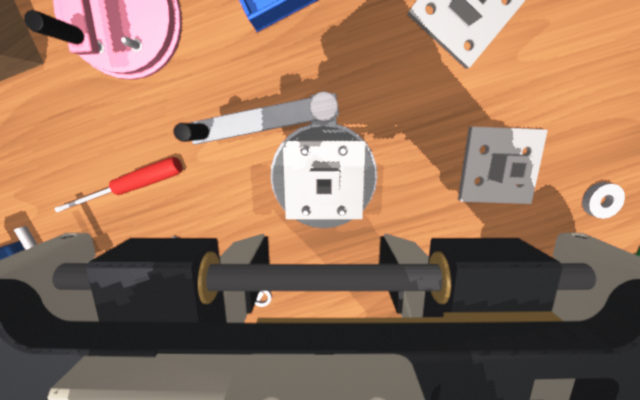

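```bash
python3 - <<'E'
from h import *
d=load('w5');s=d['state'];R=cv2.Rodrigues(s['ee_rot'])[0]
def P(u,v):
    a=d['depth'][v-1:v+2,u-1:u+2];z=np.median(a[a>0]) if (a>0).any() else 0
    o,r=ray(d,[(u,v)]);return o+r[0]*z
for n,q in dict(tl=(294,160),tr=(354,160),bl=(294,200),br=(354,200),bl2=(292,212),br2=(355,212),boss=(324,174),knob=(183,132),bar=(240,122),piv=(323,106)).items(): print(n,P(*q).round(4))
b=np.array([.517,.1098])
f=d['frame'];cv2.imwrite('pics/w5c.png',cv2.resize(f[80:160,160:350],None,fx=4,fy=4,interpolation=cv2.INTER_CUBIC))
cv2.imwrite('pics/w5d.png',cv2.resize(f[120:230,260:390],None,fx=5,fy=5,interpolation=cv2.INTER_CUBIC))
E
```

```text
tl [0.5543 0.1386 0.033 ]
tr [0.5315 0.0641 0.0325]
bl [0.5037 0.1554 0.0338]
br [0.4803 0.0785 0.0343]
bl2 [0.4884 0.1635 0.0329]
br2 [0.4633 0.0816 0.033 ]
boss [0.5307 0.1051 0.0672]
knob [0.6177 0.2164 0.1343]
bar [0.6146 0.1745 0.0864]
piv [0.6034 0.084  0.0944]
```

View pics/w5c.png

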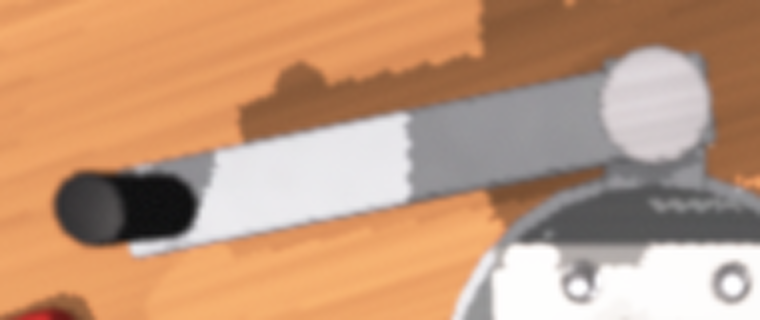

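View pics/w5d.png

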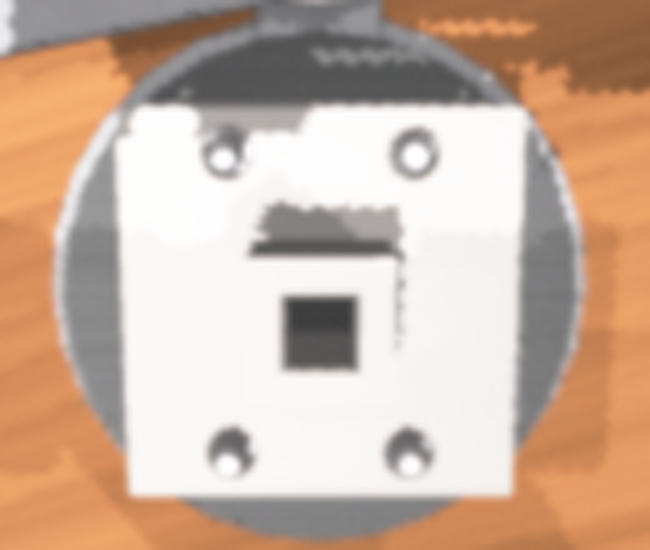

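```bash
python3 - <<'E'
from h import *
d=load('w5');s=d['state']
uv=(np.array([(92,209),(656,104)])+.5)/4-.5+np.array((160,80))
k=onz(d,uv[:1],.135)[0];pv=onz(d,uv[1:],.0945)[0];print(k,pv)
p=np.array([.6031,.0836]);v=k[:2]-p;print(np.hypot(*v),np.degrees(np.arctan2(v[1],v[0])))
R=cv2.Rodrigues(s['ee_rot'])[0];print(s['joints'],np.degrees(np.arctan2(R[1,0],R[0,0])))
print(R.T@(np.r_[k[:2],.2]-s['position'])*1000)
E
```

```text
[0.61777814 0.21635835 0.135     ] [0.60358725 0.08330216 0.0945    ]
0.13356731506055497 83.69084122895578
[-0.11103161  0.27029362 -0.25310297  1.74508165  0.07355029  1.13699602
 -2.25335827] -16.97026214463712
[  66.02591825 -130.83861505   57.39097412]
```

Request:
jog_arm([
  {"slide":[5,-10,0],"roll":-0.08,"gripper":0.8},
  {"slide":[15,-28,4],"roll":-0.18,"gripper":0.8},
  {"slide":[25,-48,10],"roll":-0.28,"gripper":0.8},
  {"slide":[35,-68,18],"roll":-0.38,"gripper":0.8},
  {"slide":[44,-88,26],"roll":-0.48,"gripper":0.8},
  {"slide":[52,-104,34],"roll":-0.58,"gripper":0.8},
  {"slide":[59,-117,42],"roll":-0.68,"gripper":0.8},
  {"slide":[64,-126,48],"roll":-0.78,"gripper":0.8},
  {"slide":[66,-131,50],"roll":-0.88,"gripper":0.8},
  {"slide":[66,-131,50],"roll":-0.98,"gripper":0.8},
])

```text
clock: 12.17
position: [0.6183, 0.2177, 0.2069]
ee_rot: [-2.956, -1.062, 0.003]
force: [-0.4, -0.3, -0.3]
width: 0.803
```

Request:
jog_arm([
  {"slide":[0,0,0],"roll":-0.1,"gripper":0.8},
  {"slide":[0,0,0],"roll":-0.2,"gripper":0.8},
  {"slide":[0,0,0],"roll":-0.3,"gripper":0.8},
  {"slide":[0,0,0],"roll":-0.4,"gripper":0.8},
  {"slide":[0,0,0],"roll":-0.5,"gripper":0.8},
  {"slide":[0,0,0],"roll":-0.6,"gripper":0.8},
  {"slide":[0,0,0],"roll":-0.7,"gripper":0.8},
  {"slide":[0,0,0],"roll":-0.78,"gripper":0.8},
  {"slide":[0,0,0],"roll":-0.78,"gripper":0.8},
  {"slide":[0,0,0],"roll":-0.78,"gripper":0.8},
])

```text
clock: 13.0
position: [0.6182, 0.2164, 0.2081]
ee_rot: [-2.34, -2.096, 0.001]
force: [0.4, -0.9, 0.1]
width: 0.798
```

```bash
python3 - <<'E'
from h import *
d=grab('wrist','w6');s=d['state'];R=cv2.Rodrigues(s['ee_rot'])[0]
print(s['clock'],s['position'],s['joints'],np.degrees(np.arctan2(R[1,0],R[0,0])))
print(R.T@(np.array([.6178,.2164,.096])-s['position'])*1000)
E
```

```text
13.0 [0.61823057 0.21644154 0.20805073] [-0.02784623  0.57856353 -0.62530403  1.47682582  0.35015856  1.19985807
 -0.81322383] 83.70149308498024
[-9.17323246e-02 -3.59141656e-01  1.12050952e+02]
```

View pics/w6.png

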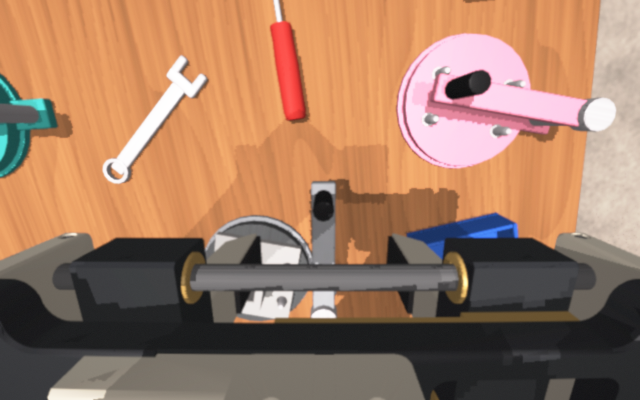

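```bash
python3 - <<'E'
from h import *
d=load('w6');s=d['state'];R=cv2.Rodrigues(s['ee_rot'])[0]
f=d['frame'];g=cv2.resize(f[170:240,280:370],None,fx=6,fy=6,interpolation=cv2.INTER_CUBIC);cv2.imwrite('pics/w6c.png',g)
for q in [(323,195),(323,205),(323,212)]:
  print(q,d['depth'][q[1],q[0]],(onz(d,[q],.135)[0]-s['position'])@R)
E
```

```text
(323, 195) 0.26017714 [ 0.01566166 -0.00012765  0.07305126]
(323, 205) 0.23949152 [ 0.00730029 -0.00014028  0.07305103]
(323, 212) 0.24114643 [ 0.00135446 -0.00014928  0.07305087]
```

View pics/w6c.png

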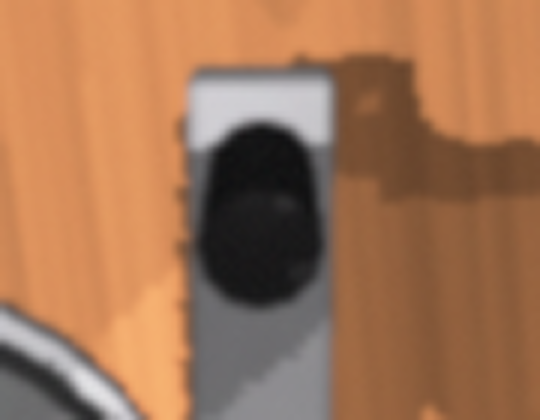

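The knob's top disc is centred under the tool, at about (323,211). I descend and pinch it gently.

Request:
jog_arm([
  {"slide":[1,0,20],"roll":0,"gripper":0.8},
  {"slide":[1,0,45],"roll":0,"gripper":0.8},
  {"slide":[1,0,70],"roll":0,"gripper":0.8},
  {"slide":[1,0,90],"roll":0,"gripper":0.8},
  {"slide":[1,0,102],"roll":0,"gripper":0.8},
  {"slide":[1,0,108],"roll":0,"gripper":0.8},
  {"slide":[1,0,110],"roll":0,"gripper":0.8},
  {"slide":[1,0,110],"roll":0,"gripper":0.8},
  {"slide":[1,0,110],"roll":0,"gripper":0.8},
  {"slide":[1,0,110],"roll":0,"gripper":0.8},
], newtons=8)

```text
clock: 13.88
position: [0.619, 0.218, 0.0997]
ee_rot: [2.337, 2.099, 0.003]
force: [0.2, 0.1, -0.4]
width: 0.799
```

Request:
jog_arm([
  {"slide":[0,0,0],"roll":0,"gripper":0.5},
  {"slide":[0,0,0],"roll":0,"gripper":0.3},
  {"slide":[0,0,0],"roll":0,"gripper":0.2},
  {"slide":[0,0,0],"roll":0,"gripper":0.1},
  {"slide":[0,0,0],"roll":0,"gripper":0},
  {"slide":[0,0,0],"roll":0,"gripper":0},
  {"slide":[0,0,0],"roll":0,"gripper":0},
  {"slide":[0,0,0],"roll":0,"gripper":0},
  {"slide":[0,0,0],"roll":0,"gripper":0},
  {"slide":[0,0,0],"roll":0,"gripper":0},
], newtons=8)

```text
clock: 14.72
position: [0.6183, 0.2176, 0.0984]
ee_rot: [-2.337, -2.099, 0.0]
force: [0.4, 0.2, -0.7]
width: 0.193
```

```bash
python3 - <<'E'
from h import *
s=arm.observe();print(s['clock'],s['position'],s['width'],s['force'])
R=cv2.Rodrigues(s['ee_rot'])[0];y0=np.arctan2(R[1,0],R[0,0])
p=np.array([.6031,.0836]);v=s['position'][:2]-p;r=np.hypot(*v);a0=np.arctan2(v[1],v[0]);end=np.radians(163.1)
print('r',r,np.degrees(a0),'to go',end-a0)
for n in range(2):
  st=a0+(end-a0)*n/2
  # tool rotated by (st-a0)
  R_=cv2.Rodrigues(np.array([0,0,st-a0]))[0]@R
  for i in range(1,11):
    a=st+(end-a0)/2*i/10
    dlt=r*np.array([np.cos(a)-np.cos(st),np.sin(a)-np.sin(st),0])
    print(n,i,(R_.T@dlt*1000).round(1)[:2],round(-(a-st),3))
E
```

```text
14.7167 [0.6182798  0.21757015 0.09835607] 0.19319607624249255 [ 0.43496963  0.21029854 -0.68286317]
r 0.1348273952828828 83.53553839350819 to go 1.388661822609899
0 1 [-0.3 -9.4] -0.069
0 2 [ -1.2 -18.7] -0.139
0 3 [ -2.8 -27.9] -0.208
0 4 [ -5. -37.] -0.278
0 5 [ -7.8 -45.9] -0.347
0 6 [-11.2 -54.6] -0.417
0 7 [-15.3 -63.1] -0.486
0 8 [-19.9 -71.2] -0.555
0 9 [-25. -79.] -0.625
0 10 [-30.7 -86.4] -0.694
1 1 [-0.3 -9.4] -0.069
1 2 [ -1.2 -18.7] -0.139
1 3 [ -2.8 -27.9] -0.208
1 4 [ -5. -37.] -0.278
1 5 [ -7.8 -45.9] -0.347
1 6 [-11.2 -54.6] -0.417
1 7 [-15.3 -63.1] -0.486
1 8 [-19.9 -71.2] -0.555
1 9 [-25. -79.] -0.625
1 10 [-30.7 -86.4] -0.694
```

Knob pinched (width 0.193, about 18 mm; radius 134.8 mm). I swing along the arc, first half now.

Request:
jog_arm([
  {"slide":[-0.3,-9.4,0],"roll":-0.069,"gripper":0},
  {"slide":[-1.2,-18.7,0],"roll":-0.139,"gripper":0},
  {"slide":[-2.8,-27.9,0],"roll":-0.208,"gripper":0},
  {"slide":[-5,-37,0],"roll":-0.278,"gripper":0},
  {"slide":[-7.8,-45.9,0],"roll":-0.347,"gripper":0},
  {"slide":[-11.2,-54.6,0],"roll":-0.417,"gripper":0},
  {"slide":[-15.3,-63.1,0],"roll":-0.486,"gripper":0},
  {"slide":[-19.9,-71.2,0],"roll":-0.555,"gripper":0},
  {"slide":[-25,-79,0],"roll":-0.625,"gripper":0},
  {"slide":[-30.7,-86.4,0],"roll":-0.694,"gripper":0},
])

```text
clock: 15.55
position: [0.529, 0.1961, 0.0984]
ee_rot: [1.479, 2.771, 0.0]
force: [1.4, 0.3, -2.9]
width: 0.194
```

```bash
python3 - <<'E'
from h import *
s=arm.observe();print(s['clock'],s['position'],s['width'],s['force'],s['joints'])
E
```

```text
15.55 [0.52896644 0.19613837 0.09835043] 0.19399281676679148 [ 1.37343524  0.27083222 -2.85908094] [ 0.09662195  0.6094724  -0.79056676  1.82137435  0.53036642  0.93519878
 -0.33952762]
```

Request:
jog_arm([
  {"slide":[-0.3,-9.4,0],"roll":-0.069,"gripper":0},
  {"slide":[-1.2,-18.7,0],"roll":-0.139,"gripper":0},
  {"slide":[-2.8,-27.9,0],"roll":-0.208,"gripper":0},
  {"slide":[-5,-37,0],"roll":-0.278,"gripper":0},
  {"slide":[-7.8,-45.9,0],"roll":-0.347,"gripper":0},
  {"slide":[-11.2,-54.6,0],"roll":-0.417,"gripper":0},
  {"slide":[-15.3,-63.1,0],"roll":-0.486,"gripper":0},
  {"slide":[-19.9,-71.2,0],"roll":-0.555,"gripper":0},
  {"slide":[-22.5,-75.2,0],"roll":-0.59,"gripper":0},
  {"slide":[-25,-79,0],"roll":-0.625,"gripper":0},
])

```text
clock: 16.38
position: [0.4774, 0.1312, 0.0984]
ee_rot: [0.558, 3.091, 0.0]
force: [3.6, -0.7, -5.2]
width: 0.191
```

```bash
python3 - <<'E'
from h import *
s=arm.observe();print(s['clock'],s['position'],s['width'],s['force'])
p=np.array([.6031,.0836]);v=s['position'][:2]-p;print(np.hypot(*v),np.degrees(np.arctan2(v[1],v[0])))
E
```

```text
16.3833 [0.47743529 0.13119437 0.09835512] 0.19106339086587684 [ 3.56489452 -0.65832427 -5.17800145]
0.13437575774179933 159.25627023910698
```

Request:
jog_arm([
  {"slide":[0,-2,0],"roll":-0.015,"gripper":0},
  {"slide":[-0.1,-4,0],"roll":-0.03,"gripper":0},
  {"slide":[-0.2,-6,0],"roll":-0.045,"gripper":0},
  {"slide":[-0.3,-7.5,0],"roll":-0.055,"gripper":0},
  {"slide":[-0.3,-8.5,0],"roll":-0.065,"gripper":0},
  {"slide":[-0.3,-9.3,0],"roll":-0.069,"gripper":0},
  {"slide":[-0.3,-10,0],"roll":-0.069,"gripper":0},
  {"slide":[-0.3,-10,0],"roll":-0.069,"gripper":0},
  {"slide":[-0.3,-10,0],"roll":-0.069,"gripper":0},
  {"slide":[-0.3,-10,0],"roll":-0.069,"gripper":0},
])

```text
clock: 17.22
position: [0.4748, 0.1236, 0.0985]
ee_rot: [0.453, 3.108, 0.004]
force: [6.4, 4.9, -11.1]
width: 0.188
```

```bash
python3 - <<'E'
from h import *
s=arm.observe();print(s['clock'],s['position'],s['width'],s['force'])
p=np.array([.6031,.0836]);v=s['position'][:2]-p;print(np.hypot(*v),np.degrees(np.arctan2(v[1],v[0])))
E
```

```text
17.2167 [0.474824   0.12356528 0.09851126] 0.18789030671801873 [  6.36777735   4.94745851 -11.11401265]
0.13435756865845916 162.6952142922765
```

At the stop (162.7°, tangential force building). I release and lift.

Request:
jog_arm([
  {"slide":[0,0,0],"roll":0,"gripper":0.3},
  {"slide":[0,0,0],"roll":0,"gripper":0.5},
  {"slide":[0,0,0],"roll":0,"gripper":0.5},
  {"slide":[0,0,0],"roll":0,"gripper":0.5},
  {"slide":[0,0,0],"roll":0,"gripper":0.5},
  {"slide":[0,0,-10],"roll":0,"gripper":0.5},
  {"slide":[0,0,-40],"roll":0,"gripper":0.5},
  {"slide":[0,0,-75],"roll":0,"gripper":0.5},
  {"slide":[0,0,-110],"roll":0,"gripper":0.5},
  {"slide":[0,0,-140],"roll":0,"gripper":0.5},
])

```text
clock: 18.05
position: [0.4736, 0.1229, 0.2413]
ee_rot: [0.452, 3.108, 0.001]
force: [0.3, -0.1, 0.1]
width: 0.501
```

Request:
jog_arm([
  {"slide":[-35,0,0],"roll":0,"gripper":0.5},
  {"slide":[-70,0,0],"roll":0,"gripper":0.5},
  {"slide":[-90,0,-10],"roll":0,"gripper":0.5},
  {"slide":[-100,0,-10],"roll":0,"gripper":0.5},
  {"slide":[-100,0,-10],"roll":0,"gripper":0.5},
  {"slide":[-100,0,-10],"roll":0,"gripper":0.5},
  {"slide":[-100,0,-10],"roll":0,"gripper":0.5},
  {"slide":[-100,0,-10],"roll":0,"gripper":0.5},
  {"slide":[-100,0,-10],"roll":0,"gripper":0.5},
  {"slide":[-100,0,-10],"roll":0,"gripper":0.5},
])

```text
clock: 18.88
position: [0.5691, 0.0939, 0.2485]
ee_rot: [0.452, 3.109, -0.001]
force: [-0.4, 0.5, 0.0]
width: 0.502
```

```bash
python3 - <<'E'
from h import *
d=grab('wrist','w8');print(d['state']['position'],d['state']['force'],d['state']['clock'])
d=grab('side','s8');f=d['frame'];cv2.imwrite('pics/s8c.png',cv2.resize(f[180:280,210:360],None,fx=5,fy=5,interpolation=cv2.INTER_CUBIC))
grab('top','t8')
E
```

```text
[0.56914759 0.09392818 0.24850434] [-0.42265171  0.48407945  0.03720842] 18.8833
```

View pics/w8.png

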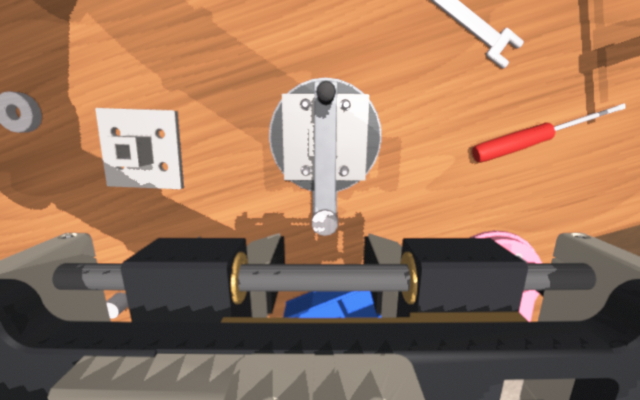

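View pics/s8c.png

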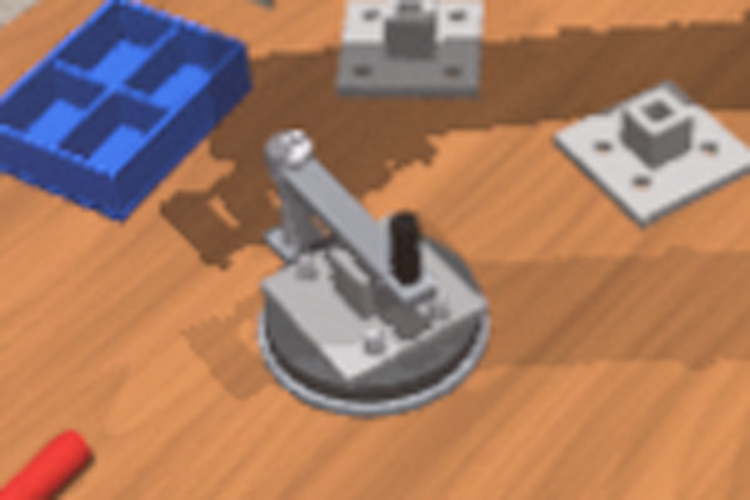

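View pics/t8.png

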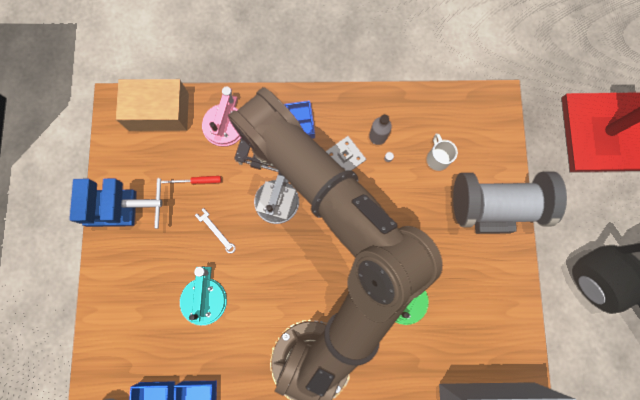

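```bash
python3 - <<'E'
from h import *
d=load('w8')
k=onz(d,[(325.5,89)],.135)[0];v=k[:2]-[.6031,.0836];print(k,np.hypot(*v),np.degrees(np.arctan2(v[1],v[0])))
S=onz(d,[(305,172),(344.5,171),(347,104),(306,104)],.046);print(rect(S))
C=onz(d,[(284,180),(367,180),(368.5,94.5),(282.5,94.5)],.034);print(rect(C))
E
```

```text
[0.4729378  0.12335654 0.135     ] 0.1360984223451176 163.01531333685733
(array([0.51716555, 0.11084658, 0.046     ]), np.float64(-18.043793869260522), np.float64(-105.86515142043741), np.float64(0.07920966874829607), np.float64(0.04828755517905596))
(array([0.51769369, 0.11063704, 0.034     ]), np.float64(-16.52241918900695), np.float64(-106.60256136373219), np.float64(0.10366120770308332), np.float64(0.1047948525146979))
```

The keeper is at 163.0°, against about 163.1° for its stop. Flange and stud centres agree to 0.6 mm, and the arm is clear. I hand in.

```bash
python3 -c "
from cell import arm
print(arm.sign_off())"
```

```text
the job is handed in; nothing more can be done
None
```

The flange with the 80 x 48 mm hole pattern is seated on the studs of the dark hub and released, and the keeper arm is swung across it to its stop. I handed the job in at about 19 s of the 56 s allowed; the hand-in gives no verdict.

- **Flange:** I picked it at (0.537, -0.312) and lowered it until contact showed, with the tool at the expected seated height. After release its plate top read 33–34 mm by depth image, against 34 mm nominal. All four studs showed through the holes.
- **Keeper:** I pinched the knob and swung it until the force rose. The last image puts the arm at 163.0°, against an expected stop of about 163.1°. That stop angle is worked out from the measured hub yaw.
- **Alignment:** flange centre and stud centre agree to about 0.6 mm. The last flange yaws read -16.5° and -16.6°. A rough stud reading from the same image gave -18.0° for the hub, but its other side and the earlier close-up gave about -16 to -17°. I took the -18.0° as reading noise; even as it stands it is within the 0.1 rad limit.
- **Unexplained reading:** while pushing against the stop, the tool showed about 11 N downward, well under the limits. It went away on release.
- **Surroundings:** the last pictures show nothing else visibly moved. The arm is clear, with force readings near zero.

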